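# Brake the paint caddy, push its palette tray home, release the brake

### The arm

A 7-joint arm with a two-finger parallel gripper is mounted at the origin on the work surface. World frame = base frame: x ahead of the robot, y to its left, z up, the work surface at z = 0. Lengths are in m, angles in degrees, forces in N, time in s.
With the tool pointing down it reaches from about 0.425 to 0.875 m from the base axis. Payload 4.7 kg.
Tool frame: the origin (TCP) lies at the very end of the fingers, on their centre line; the grasp point (between the pads) lies 19 mm behind it; z points along the fingers, x is the direction in which the jaws open and shut, and the axes are right-handed (so a half turn about z gives the same grasp; the last joint's range is limited). The gripper opens to 87 mm and grips with 3 to 60 N. Pads are 19 mm wide; open, the fingers measure 117 mm over their backs; the gripper's body (75 mm by 190 mm) begins 51 mm behind the grasp point.
Start: joints at [-67.145, 18.392, -4.016, 83.108, 1.295, 78.541, -3.26], TCP at [0.244, 0.602, 0.223] pointing down, gripper open.
Joint ranges: [-163.93, 163.93], [-17.29, 119.83], [-79.2, 71.16], [3.27, 140.29], [-89.18, 269.18], [5.43, 117.66], [-154.24, 154.24]. Speed limits (degrees/s): [147.25, 147.25, 180, 180, 180, 180, 180].

### API

Orientations are given as [roll, pitch, yaw] about the fixed x, y, z axes, in that order (R = Rz(yaw) Ry(pitch) Rx(roll)).
In Python, from cell import get_obs, viewer, env gives the robot as it stands.
- The arm moves only by the tool jog_arm, never from a script. Its argument "moves" is a list of rows, each a list of 7 numbers: the finger opening in cm, from 0 to 8.7, then the shift along the tool's x, y, z in cm, then the turn, a rotation vector about the tool's x, y, z in rad. In form: [[hand, x, y, z, rx, ry, rz], ...]. A call has 1 to 12 rows; each row is the pose to reach, as a shift and turn from the pose measured when the call began, along the tool's axes at that moment; what a row does not reach only later rows make up. A row lasts 1/12 s, in which the tool goes at most 41.7 mm and 7.16 degrees, less where a joint would pass 70% of its speed; a pose out of reach is approached as far as the arm can. A call with a gripper value outside its range is refused whole. The fingers move at their own pace and stop on an object; "squeeze" is the grip in N (left out, the last holds). Time passes only in rows, so rows that repeat a pose let the fingers close. It gives the time, the measured TCP pose, the force and the opening at its end, in the units of the state.
- get_obs(): the state, without advancing time (a new reading comes with each control period).
- viewer.read_camera(name): name is "side" or "top"; returns the picture (400x640x3 uint8, red, green, blue); there is no depth.
- viewer.camera_params(name): a dict with "fx", "fy", "cx", "cy" (pixels), "extrinsics" (4x4, takes a point from camera to world coordinates). Camera axes: x right, y up, looking along -z (the intrinsics and any distortion apply to the point x, -y, -z); pixel columns grow to the right and rows downward; lengths in m; the calibration is good to about 2 mm. A picture is of the moment at which its call begins. camera_params takes no time and is no camera call.
- env.sign_off(): hands the job in, once; it reports no verdict.
The state is a dict: "time_s": time; "qpos": joint angles; "joint_velocities": joint speeds; "effort": joint torques, N m; "tool_pos": TCP position; "tool_rot": TCP orientation; "force": force on the tool from outside, world axes, zero at the start; "wrist_torque": the same for the moment, N m; "grip_width": finger opening in m.
Only numpy, scipy, OpenCV 4.12 (cv2) and the standard library are available. Lean on these libraries where they do the work, as an engineer would, in place of code of your own. Each camera call takes 0.05 s, during which the arm holds its last target. There are 200 camera calls.

### The job

The paint caddy's palette tray has been left sticking out, and the caddy rolls away when the tray is pushed. Roll the caddy to where the feet of its red kick-down brake lever drop into the notches of the metal rail and press the lever fully down to lock it, then push the tray fully home by its blue front, and last flick the lever right up again, leaving the caddy standing there. Use gentle force on lever and tray, and leave the brush jar, cup, jar and brush on the table alone.

Things in the scene. Friction and masses are not known exactly. Their poses are not given: they have to be found in the camera images.
- track: Fixed grey base plate of the caddy's straight guide track, 290 x 400 mm, 12 mm thick. Its frame (called track frame below) has z up from the table top, its origin at table height below the middle of the caddy's plywood brake side when joint caddy is 0; y is the rolling direction, x points away from the caddy's brake side towards the red bar. All offsets here are in this frame.
- caddy (a joint): Rolling of the caddy along track y, m. 0: brake feet at y = -60 and +60 mm; the feet find their notches somewhere between -0.018 and +0.018. Starts at +0.035 to +0.060; end stops at -0.035 and +0.08. It rolls with about 1.5 N and stays where it is left. Tray and lever travel with it.
- caddy_side (a point): Middle of the top edge of the plywood caddy's brake side, 115 mm above the table. The caddy reaches 180 mm from here to -x, 130 mm either way in y; the four pots on its robot-side half are 127 mm high.
- notch_rail: Bed of the notch rail, fixed to the track (origin and axes those of the track frame), with an aluminium strip bolted on: 350 mm long, 56 mm wide (x 41 to 97 mm), top 28 mm above the table. It is scored if the brake feet bear on it, or push sideways in its notches, with over 60 N (about 35 N pressed on the bar).
- rail_mid (a point): Point at track frame (69, 0, 28) mm, level with the strip's top. The strip has two notches, slots right across it in x, 11 mm wide, 16 mm deep, yellow-edged, 120 mm apart like the brake feet: at y = -60 and +60 mm, both shifted alike by up to 18 mm either way. The shift differs each time and is in no reading, so see or feel for it.
- brake (a joint): Brake lever angle, rad; axis parallel to track y through track frame x = 0, z = 100 mm on the caddy's brake side. 0: right up (released); 0.50: fully down, both feet on the notch floors (locked). It stops at about 0.27 when the feet come down on top of the rail beside the notches. Starts 0 to 0.06. Friction holds it where it is left: about 2 to 4 N at the bar moves it, either way.
- brake_bar: Red round bar of the lever, 14 mm thick, 130 mm long in y, origin at its middle, 95 mm from the lever axis: 124 mm above the table when up, 76 mm when down, 92 to 95 mm from the caddy side in x. On two thin arms at y = -60 and +60 mm from its middle; between them it can be pressed or pinched from above. The feet are 9 x 8 mm square flat-ended rods under the arms.
- tray (a joint): How far the palette tray sticks out of the caddy, towards track +y, m. 0: fully home, its front against the caddy's end. Starts 40 to 75 mm out. It slides with about 6 N of friction, more than the caddy needs to roll.
- tray_front: Blue front plate of the tray, 96 mm wide in x, 66 mm high, 8 mm thick; origin at the middle of its outer face, which looks to track +y; 86 mm above the table (the plate spans 53 to 119 mm). When home it is 138 mm from the caddy's middle in y, and 50 mm inside the brake side in x. Keep the push on it under 40 N.
- brush_jar: Bystander: glass jar with brushes, 72 mm across, about 225 mm tall, origin under its centre.
- paint_cup: Bystander: white open cup, 70 mm across, 75 mm tall, origin under its centre.
- medium_jar: Bystander: amber jar, 60 mm across, 85 mm tall, origin under its centre.
- flat_brush: Bystander: paint brush lying flat beyond the brake bar, about 200 mm long along its x, origin under its middle.

How it is judged:
By the outcome, as a careful person would: the job done as asked, in the order asked, and still so for the second after the job is handed in, with the robot touching nothing.
It also fails if it takes over 72 s, if anything falls off the work surface, if the arm or the gripper's body presses on something with over 40 N, if the wrist force passes 120 N, or if a joint passes its speed limit or range.

## Working session

There is one attempt and no reset: what is moved stays moved. The work goes in short steps, Python scripts to look and compute and a tool call to move; the robot and the scene stay as the last step left them, time stands still between calls to the robot, and variables do not carry over. Pictures are saved under pics/ and viewed, and the job is handed in when it is done.

Besides the shell and the picture viewer there is one more tool, called after "Request:" as name(argument=value, ...), one argument or row to a line, values as JSON. jog_arm: Moves the arm, as the interface text tells. Its arguments: {"type":"object","properties":{"moves":{"type":"array"},"squeeze":{"type":"number"}},"required":["moves"]}

```bash
mkdir -p pics; ls
python3 - <<'E'
from cell import get_obs, viewer
import cv2
o=get_obs();print({k:o[k] for k in('time_s','tool_pos','tool_rot','force','grip_width')})
for n in('top','side'):
    cv2.imwrite(f'pics/{n}0.png',viewer.read_camera(n)[:,:,::-1])
    p=viewer.camera_params(n);print(n,p)
E
```

```text
pics
{'time_s': 0.0, 'tool_pos': array([0.24383472, 0.60192847, 0.22145642]), 'tool_rot': array([1.79992719e+02, 1.10566990e-01, 6.79544358e+01]), 'force': array([-0.64459945,  0.19733725,  0.25604038]), 'grip_width': 0.08686724438644562}
top {'fx': 496.8477342351744, 'fy': 496.8477342351744, 'cx': 310.63238086566633, 'cy': 206.31159188281674, 'extrinsics': array([[ 0.01373134,  0.99560303, -0.09266096,  0.45632385],
       [-0.99988414,  0.01428079,  0.00526917, -0.03383235],
       [ 0.00656927,  0.09257787,  0.99568378,  1.47893709],
       [ 0.        ,  0.        ,  0.        ,  1.        ]])}
side {'fx': 403.54219238661256, 'fy': 403.54219238661256, 'cx': 326.6454348419192, 'cy': 197.72038800060648, 'extrinsics': array([[ 0.73876067,  0.43359453, -0.5159733 ,  0.14856936],
       [-0.67392922,  0.46705424, -0.57243318, -0.52237112],
       [-0.00721638,  0.77062061,  0.63725332,  0.6493312 ],
       [ 0.        ,  0.        ,  0.        ,  1.        ]])}
```

View pics/top0.png

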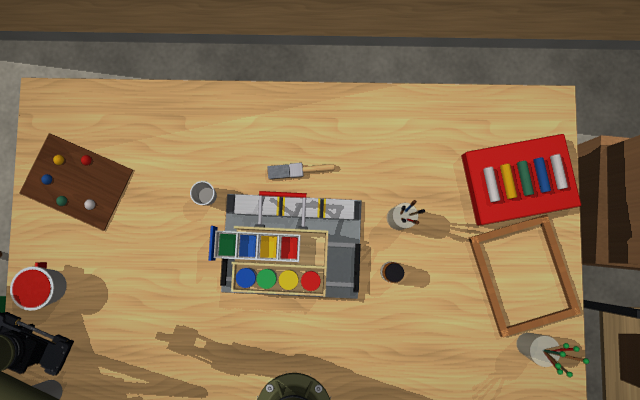

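View pics/side0.png

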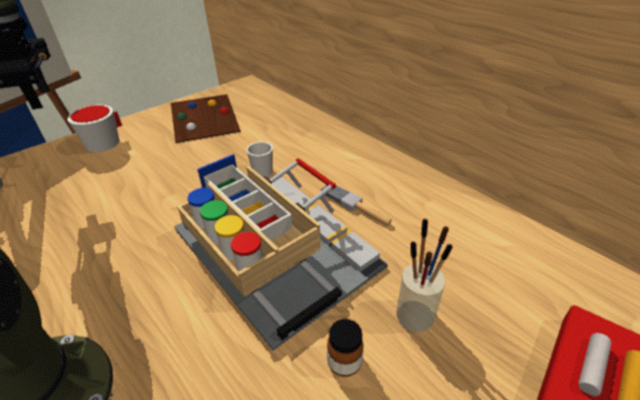

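The top view shows the caddy near (275,260), its tray with the blue front at (213,243), the red bar at (283,194), and yellow-edged notches near columns 280 and 321. I'll zoom in.

Run:
```python
import cv2
a=cv2.imread('pics/top0.png')[170:310,190:380];cv2.imwrite('pics/top0z.png',cv2.resize(a,None,fx=4,fy=4,interpolation=cv2.INTER_CUBIC))
a=cv2.imread('pics/side0.png')[140:290,170:400];cv2.imwrite('pics/side0z.png',cv2.resize(a,None,fx=3.4,fy=3.4,interpolation=cv2.INTER_CUBIC))
```

```text
(no output)
```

View pics/top0z.png

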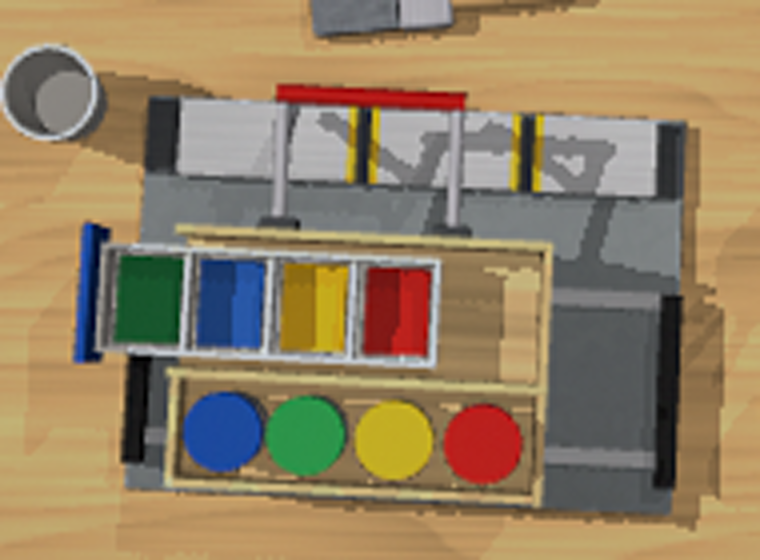

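View pics/side0z.png

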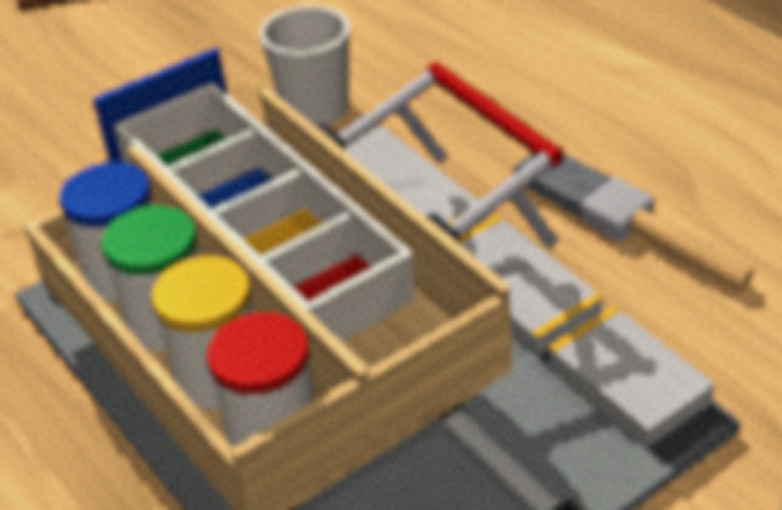

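```bash
cat > h.py <<'E'
import numpy as np, cv2
from cell import get_obs, viewer, env
from scipy.spatial.transform import Rotation as Rot
def proj(P,n='top'):
    p=viewer.camera_params(n);T=p['extrinsics'];c=(np.atleast_2d(P)-T[:3,3])@T[:3,:3]
    return np.c_[p['fx']*c[:,0]/-c[:,2]+p['cx'],p['fy']*-c[:,1]/-c[:,2]+p['cy']]
def back(uv,z,n='top'):
    p=viewer.camera_params(n);T=p['extrinsics'];uv=np.atleast_2d(uv).astype(float)
    d=np.c_[(uv[:,0]-p['cx'])/p['fx'],-(uv[:,1]-p['cy'])/p['fy'],-np.ones(len(uv))]@T[:3,:3].T
    return T[:3,3]+d*((z-T[2,3])/d[:,2])[:,None]
# track frame (o, yaw) helpers
def w2t(P,tr): return (np.atleast_2d(P)[:,:2]-tr[:2])@np.array([[np.cos(tr[2]),-np.sin(tr[2])],[np.sin(tr[2]),np.cos(tr[2])]])
def t2w(P,tr): return np.atleast_2d(P)[:,:2]@np.array([[np.cos(tr[2]),np.sin(tr[2])],[-np.sin(tr[2]),np.cos(tr[2])]])+tr[:2]
def delta(goal,tr):  # goal world xyz; tool down, tool x along track x -> row numbers (cm, rad)
    o=get_obs();R=Rot.from_euler('xyz',o['tool_rot'],degrees=True)
    G=Rot.from_euler('xyz',[np.pi,0,tr[2]])
    print('row',np.round(R.inv().apply(np.asarray(goal)-o['tool_pos'])*100,2),np.round((R.inv()*G).as_rotvec(),3))
E
python3 - <<'E'
from h import *
from scipy.optimize import least_squares
z=lambda l:np.array(l)/4+[190-.4,170-.4]
S=back(z([(180,99),(657,121),(655,193),(178,175)]),.028)[:,:2]
M=np.array([[.097,.175],[.097,-.175],[.041,-.175],[.041,.175]])
f=least_squares(lambda t:(t2w(M,t)-S).ravel(),[.5,0,0]);tr=f.x
print('tr',tr,np.degrees(tr[2]),'res mm',np.round(f.fun*1e3,1))
N=w2t(back(z([(366,107),(362,183),(527,115),(523,189)]),.028),tr);print('notch',N*1e3)
print('caddy side edge ends z115',w2t(back(z([(178,229),(551,243)]),.115),tr)*1e3)
print('bar ends z122',w2t(back(z([(278,95),(465,102)]),.122),tr)*1e3)
print('tray front top outer',w2t(back(z([(85,224),(77,361)]),.119),tr)*1e3)
print('cup',w2t(back(z([(53,93)]),.075),tr)*1e3)
np.save('tr.npy',tr)
E
```

```text
tr [ 0.52160969  0.00915575 -0.02732311] -1.5654991180764133 res mm [-0.1 -0.8  1.6 -0.2 -1.4  0.2 -0.1  0.8]
notch [[ 96.84833521  39.13501152]
 [ 40.83258443  39.45411821]
 [ 95.88205331 -79.23704174]
 [ 41.32671892 -78.43868315]]
caddy side edge ends z115 [[ -2.30013965 158.98177717]
 [ -1.31630487 -97.0802155 ]]
bar ends z122 [[ 92.18221851  94.46065727]
 [ 92.71677179 -34.08035643]]
tray front top outer [[ -1.69452857 222.05631796]
 [-94.92899915 221.92879077]]
cup [[ 92.34336454 258.91713181]]
```

Run:
```python
from h import *
tr=np.load('tr.npy');g=t2w([.0925,.030],tr)[0];print(g)
delta([*g,.20],tr)
```

```text
[0.61489475 0.03661748]
row [-38.47  55.61   2.23] [1.000e-03 1.000e-03 1.213e+00]
```

Request:
jog_arm(
  moves=[
    [5,-38.5,55.6,2.2,0,0,1.213],
    [5,-38.5,55.6,2.2,0,0,1.213],
    [5,-38.5,55.6,2.2,0,0,1.213],
    [5,-38.5,55.6,2.2,0,0,1.213],
    [5,-38.5,55.6,2.2,0,0,1.213],
    [5,-38.5,55.6,2.2,0,0,1.213],
    [5,-38.5,55.6,2.2,0,0,1.213],
    [5,-38.5,55.6,2.2,0,0,1.213],
    [5,-38.5,55.6,2.2,0,0,1.213],
    [5,-38.5,55.6,2.2,0,0,1.213],
    [5,-38.5,55.6,2.2,0,0,1.213],
    [5,-38.5,55.6,2.2,0,0,1.213],
  ],
)

```text
time_s: 1.1
tool_pos: [0.5182, 0.1825, 0.2059]
tool_rot: [179.9, 0.0, -1.6]
force: [0.3, 0.2, -0.7]
grip_width: 0.0501
```

Run:
```python
from h import *
tr=np.load('tr.npy');g=t2w([.0925,.030],tr)[0]
o=get_obs();print(o['time_s'],o['tool_pos'],o['tool_rot'],o['force'])
delta([*g,.20],tr)
```

```text
1.1 [0.51823361 0.18246643 0.20589254] [ 1.79912822e+02  4.45874096e-02 -1.55107492e+00] [ 0.32707643  0.17817732 -0.6624098 ]
row [10.06 14.32  0.6 ] [0.002 0.001 0.   ]
```

Request:
jog_arm(
  moves=[
    [5,10.1,14.3,0.6,0,0,0],
    [5,10.1,14.3,0.6,0,0,0],
    [5,10.1,14.3,0.6,0,0,0],
    [5,10.1,14.3,0.6,0,0,0],
    [5,10.1,14.3,0.6,0,0,0],
    [5,10.1,14.3,0.6,0,0,0],
    [5,10.1,14.3,0.6,0,0,0],
  ],
)

```text
time_s: 1.68
tool_pos: [0.615, 0.0365, 0.1993]
tool_rot: [179.9, 0.1, -1.6]
force: [0.6, 0.5, -0.1]
grip_width: 0.0501
```

Run:
```python
from h import *
tr=np.load('tr.npy');g=t2w([.0925,.030],tr)[0]
o=get_obs();print(o['time_s'],o['tool_pos'],o['force'])
delta([*g,.103],tr)
for n in('top','side'):
    a=viewer.read_camera(n)[:,:,::-1]
    a=a[150:300,190:390] if n=='top' else a[90:290,170:400]
    cv2.imwrite(f'pics/{n}1.png',cv2.resize(a,None,fx=3,fy=3,interpolation=cv2.INTER_CUBIC))
```

```text
1.6833 [0.61498266 0.03651167 0.19933465] [ 0.57077753  0.49565133 -0.10393295]
row [ 0.01 -0.02  9.63] [ 0.001  0.002 -0.001]
```

View pics/side1.png

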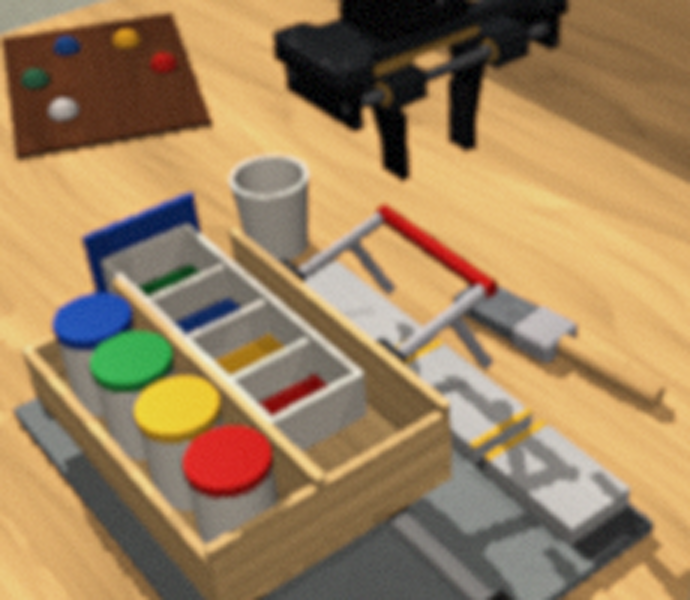

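The gripper sits above the bar near (437,250) with its jaws across it, so I'll descend and pinch.

Request:
jog_arm(
  moves=[
    [5,0,0,4,0,0,0],
    [5,0,0,8,0,0,0],
    [5,0,0,9.6,0,0,0],
    [5,0,0,9.6,0,0,0],
    [1,0,0,9.6,0,0,0],
    [1,0,0,9.6,0,0,0],
    [1,0,0,9.6,0,0,0],
    [1,0,0,9.6,0,0,0],
    [1,0,0,9.6,0,0,0],
    [1,0,0,9.6,0,0,0],
  ],
  squeeze=10,
)

```text
time_s: 2.62
tool_pos: [0.6149, 0.0391, 0.1046]
tool_rot: [-180.0, 0.0, -1.4]
force: [-0.3, -0.9, -0.3]
grip_width: 0.0178
```

Request:
jog_arm(
  moves=[
    [1,0,0,0,0,0,0],
    [1,0,0,0,0,0,0],
    [1,0,0,0,0,0,0],
  ],
)

```text
time_s: 2.87
tool_pos: [0.6157, 0.0391, 0.105]
tool_rot: [-180.0, -0.1, -1.4]
force: [2.8, 0.6, 0.1]
grip_width: 0.0139
```

Request:
jog_arm(
  moves=[
    [1,0,0.5,0,0,0,0],
    [1,0,1.2,0,0,0,0],
    [1,0,2,0,0,0,0],
    [1,0,2.8,0,0,0,0],
    [1,0,3.6,0,0,0,0],
    [1,0,4.3,0,0,0,0],
    [1,0,4.8,0,0,0,0],
    [1,0,5,0,0,0,0],
    [1,0,5,0,0,0,0],
    [1,0,5,0,0,0,0],
  ],
)

```text
time_s: 3.7
tool_pos: [0.614, -0.0122, 0.1049]
tool_rot: [179.9, -0.0, -1.5]
force: [-2.3, -2.3, 1.0]
grip_width: 0.0136
```

Run:
```python
from h import *
o=get_obs();print(o['time_s'],o['tool_pos'],o['force'],o['grip_width'])
for n in('top','side'):
    a=viewer.read_camera(n)[:,:,::-1];cv2.imwrite(f'pics/{n}2.png',a)
    a=a[170:310,210:400] if n=='top' else a[90:290,170:400]
    s=4 if n=='top' else 3
    cv2.imwrite(f'pics/{n}2z.png',cv2.resize(a,None,fx=s,fy=s,interpolation=cv2.INTER_CUBIC))
```

```text
3.7 [ 0.61398252 -0.01219464  0.10486516] [-2.29660004 -2.27403695  1.03052184] 0.013581212224309922
```

View pics/side2z.png

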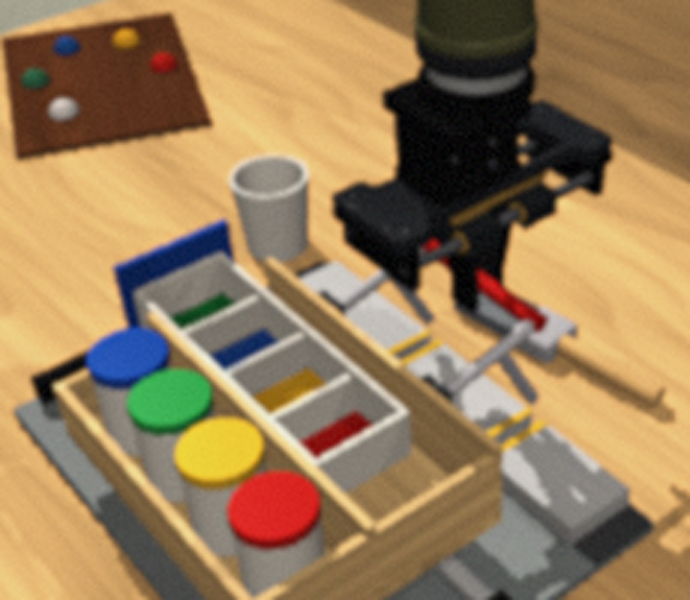

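View pics/top2z.png

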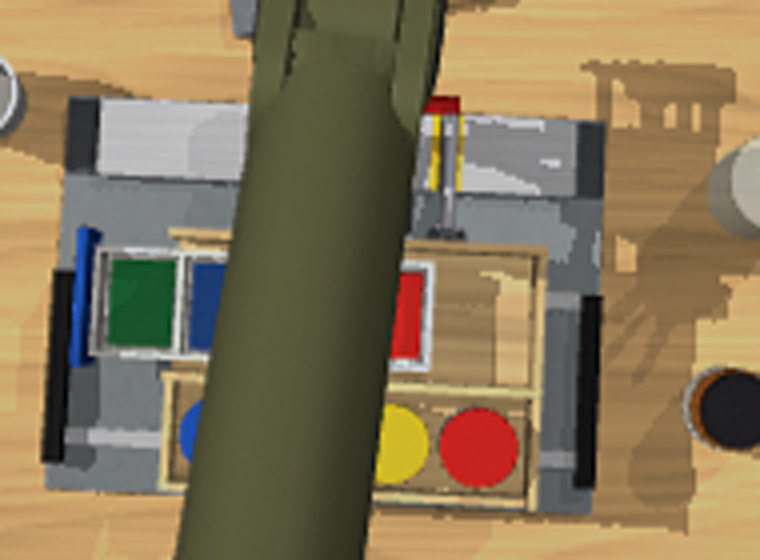

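Run:
```python
from h import *
tr=np.load('tr.npy');z=lambda l:np.array(l)/4+[210-.4,170-.4]
print('arm',w2t(back(z([(450,118),(447,180)]),.12),tr)*1e3)
print('notch',w2t(back(z([(448,117),(443,190)]),.028),tr)*1e3)
print('caddy',w2t(back(z([(170,232),(547,247)]),.115),tr)*1e3)
print('bar end',w2t(back(z([(460,103)]),.122),tr)*1e3)
print('tool',w2t(get_obs()['tool_pos'],tr)*1e3)
```

```text
arm [[ 83.75127813 -79.193575  ]
 [ 40.9382812  -78.80137094]]
notch [[ 94.43657424 -80.0285748 ]
 [ 40.59371892 -78.46746391]]
caddy [[  -2.31427117  109.56681172]
 [  -1.90259703 -149.31726383]]
bar end [[ 94.18038406 -85.60741543]]
tool [[ 92.90964525 -17.93301903]]
```

Image measurements put the arm and the notch both at about y = -79 mm, so they line up within about 1 mm. Now I'll lower the lever in stages.

Request:
jog_arm(
  moves=[
    [1,0.1,0,0.4,0,0,0],
    [1,0.2,0,0.8,0,0,0],
    [1,0.2,0,1.2,0,0,0],
    [1,0.3,0,1.6,0,0,0],
    [1,0.3,0,1.8,0,0,0],
    [1,0.3,0,1.8,0,0,0],
  ],
)

```text
time_s: 4.3
tool_pos: [0.6165, -0.0112, 0.0856]
tool_rot: [180.0, 0.1, -1.4]
force: [-1.5, -0.9, -2.3]
grip_width: 0.0137
```

Request:
jog_arm(
  moves=[
    [1,0,0,0.2,0,0,0],
    [1,0,0,0.4,0,0,0],
    [1,0,0,0.6,0,0,0],
    [1,0,0,0.6,0,0,0],
  ],
)

```text
time_s: 4.63
tool_pos: [0.6164, -0.0112, 0.0793]
tool_rot: [180.0, 0.1, -1.4]
force: [-2.4, -0.5, -0.9]
grip_width: 0.0134
```

Request:
jog_arm(
  moves=[
    [1,0,0,0.2,0,0,0],
    [1,0,0,0.4,0,0,0],
    [1,0,0,0.6,0,0,0],
    [1,0,0,0.6,0,0,0],
  ],
)

```text
time_s: 4.97
tool_pos: [0.6159, -0.0112, 0.0726]
tool_rot: [180.0, 0.1, -1.4]
force: [-5.1, -1.0, 1.1]
grip_width: 0.0138
```

Run:
```python
from h import *
o=get_obs();print(o['time_s'],o['tool_pos'],o['force'],o['grip_width'])
a=viewer.read_camera('side')[90:290,170:400,::-1]
cv2.imwrite(f'pics/side3z.png',cv2.resize(a,None,fx=3,fy=3,interpolation=cv2.INTER_CUBIC))
```

```text
4.9667 [ 0.61585139 -0.01115984  0.07263738] [-5.08771089 -0.97720275  1.0649317 ] 0.013829168158865486
```

View pics/side3z.png

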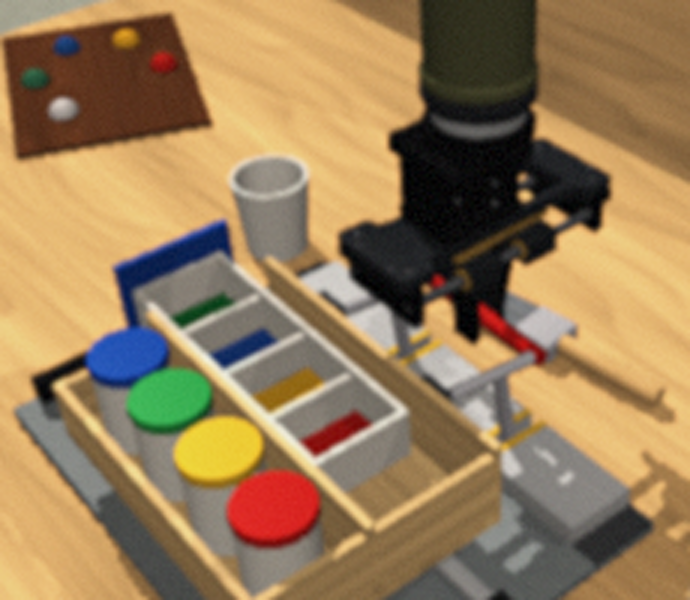

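Run:
```python
from h import *
tr=np.load('tr.npy')
w=t2w([.094,-.085],tr)[0]
for z in(.124,.108,.1,.092,.084,.076): print(z,(proj([*w,z],'side')[0]-[170,90])*3)
```

```text
0.124 [539.85822433 317.28742484]
0.108 [539.17499984 335.1526221 ]
0.1 [538.83957807 343.92335014]
0.092 [538.50818416 352.5887562 ]
0.084 [538.18074599 361.15072606]
0.076 [537.85719316 369.61110076]
```

The bar end in the picture gives a bar height of about 0.092 m. That is below the 0.099 m where the feet would rest on the rail top, so they are in the notches. I'll keep pressing.

Request:
jog_arm(
  moves=[
    [1,-0.1,0,0.3,0,0,0],
    [1,-0.2,0,0.6,0,0,0],
    [1,-0.2,0,0.9,0,0,0],
    [1,-0.3,0,1.2,0,0,0],
    [1,-0.3,0,1.4,0,0,0],
    [1,-0.3,0,1.5,0,0,0],
    [1,-0.3,0,1.5,0,0,0],
  ],
)

```text
time_s: 5.6
tool_pos: [0.6136, -0.0111, 0.0589]
tool_rot: [180.0, 0.1, -1.4]
force: [-3.8, -0.7, 9.7]
grip_width: 0.0132
```

Request:
jog_arm(
  moves=[
    [1,0,0,0,0,0,0],
    [1,0,0,0.1,0,0,0],
    [1,0,0,0.2,0,0,0],
    [1,0,0,0.2,0,0,0],
  ],
  squeeze=25,
)

```text
time_s: 5.93
tool_pos: [0.6136, -0.011, 0.0588]
tool_rot: [-180.0, 0.1, -1.4]
force: [-7.8, -1.1, 15.4]
grip_width: 0.013
```

Run:
```python
from h import *
o=get_obs();print(o['time_s'],o['tool_pos'],o['force'],o['grip_width'])
a=viewer.read_camera('side')[90:290,170:400,::-1]
cv2.imwrite(f'pics/side4z.png',cv2.resize(a,None,fx=3,fy=3,interpolation=cv2.INTER_CUBIC))
```

```text
5.9333 [ 0.61360397 -0.01102154  0.05878644] [-7.8299774  -1.0718675  15.41402075] 0.01300926193093921
```

View pics/side4z.png

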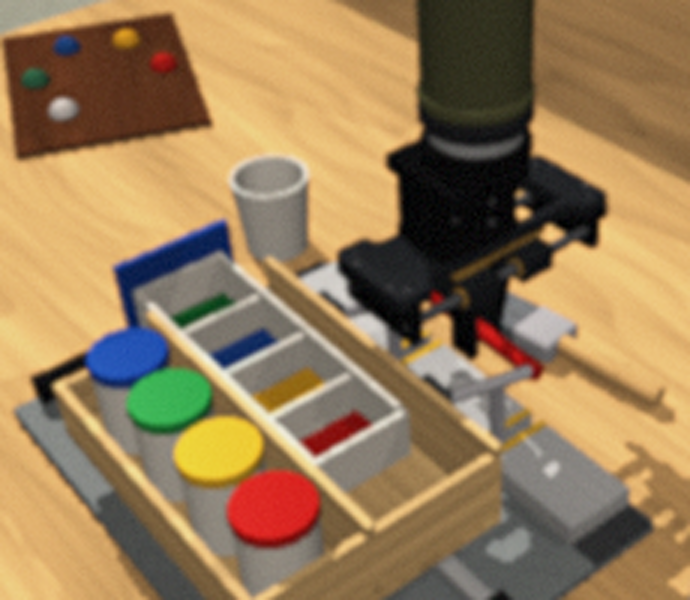

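The bar end at (538,368) gives z of about 0.077, and 6 N more moved it no further, so the lever is fully down and locked. I'll release it and rise.

Request:
jog_arm(
  moves=[
    [1,0,0,0,0,0,0],
    [5,0,0,-0.1,0,0,0],
    [5,0,0,-0.1,0,0,0],
    [5,0,0,-0.1,0,0,0],
    [5,0,0,-0.1,0,0,0],
    [5,0,0,-3,0,0,0],
    [5,0,0,-7,0,0,0],
    [4,0,0,-11,0,0,0],
    [0,0,0,-13,0,0,0],
    [0,0,0,-13,0,0,0],
  ],
)

```text
time_s: 6.82
tool_pos: [0.6174, -0.0112, 0.195]
tool_rot: [-179.9, -0.5, -1.4]
force: [1.2, -0.6, -0.4]
grip_width: 0.0367
```

Run:
```python
from h import *
tr=np.load('tr.npy')
o=get_obs();print(o['time_s'],o['tool_pos'],o['force'],o['grip_width'])
delta([*t2w([-.05,.215],tr)[0],.19],tr)
```

```text
6.8167 [ 0.61735459 -0.01124228  0.19495037] [ 1.16089066 -0.57742334 -0.3623097 ] 0.03672798453311824
row [-14.57 -23.31   0.41] [-0.002 -0.009  0.003]
```

Request:
jog_arm(
  moves=[
    [0,-14.6,-23.3,0.4,0,0,0],
    [0,-14.6,-23.3,0.4,0,0,0],
    [0,-14.6,-23.3,0.4,0,0,0],
    [0,-14.6,-23.3,0.4,0,0,0],
    [0,-14.6,-23.3,0.4,0,0,0],
    [0,-14.6,-23.3,0.4,0,0,0],
    [0,-14.6,-23.3,0.4,0,0,0],
    [0,-14.6,-23.3,0.4,0,0,0],
    [0,-14.6,-23.3,0.4,0,0,0],
  ],
)

```text
time_s: 7.57
tool_pos: [0.4761, 0.2269, 0.1894]
tool_rot: [-179.9, -0.5, -1.2]
force: [0.5, -1.3, 0.5]
grip_width: 0.0003
```

Run:
```python
from h import *
tr=np.load('tr.npy')
o=get_obs();print(o['time_s'],o['tool_pos'],o['force'],o['grip_width'])
delta([*t2w([-.05,.215],tr)[0],.075],tr)
for n in('top','side'):
    a=viewer.read_camera(n)[:,:,::-1];cv2.imwrite(f'pics/{n}5.png',a)
    a=a[170:310,190:380] if n=='top' else a[90:290,170:400]
    s=4 if n=='top' else 3
    cv2.imwrite(f'pics/{n}5z.png',cv2.resize(a,None,fx=s,fy=s,interpolation=cv2.INTER_CUBIC))
```

```text
7.5667 [0.47607094 0.22694531 0.18935888] [ 0.4734744  -1.29590615  0.50458741] 0.00033338984682119684
row [ 0.05  0.17 11.44] [-0.002 -0.009  0.007]
```

View pics/side5z.png

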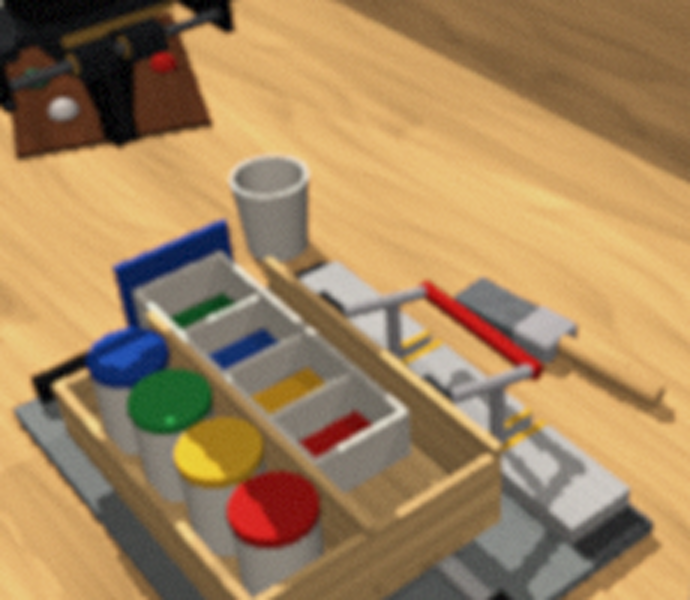

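View pics/top5z.png

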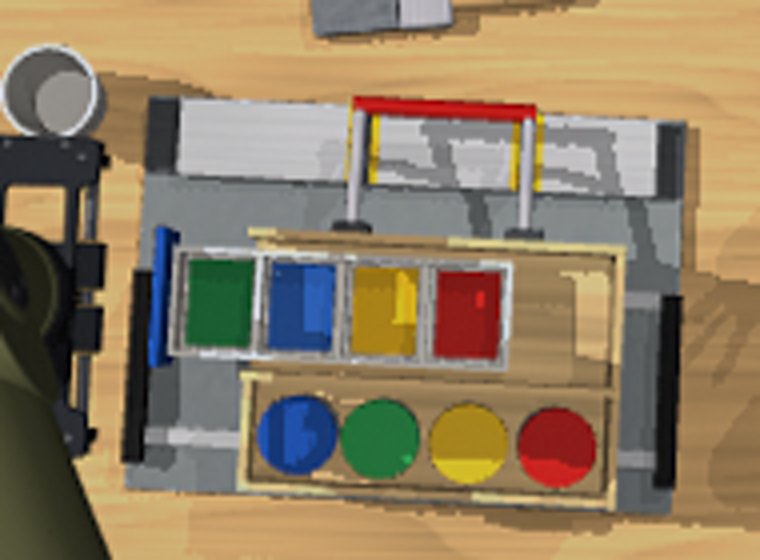

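The lever stayed down and aligned with the notches, and the blue front is clear in front of the fingers. I'll descend and approach it.

Request:
jog_arm(
  moves=[
    [0,0,0.1,4,0,0,0],
    [0,0,0.1,8,0,0,0],
    [0,0,0.1,11,0,0,0],
    [0,0,0.1,11.4,0,0,0],
    [0,0,1,11.4,0,0,0],
    [0,0,2,11.4,0,0,0],
    [0,0,2.5,11.4,0,0,0],
    [0,0,3,11.4,0,0,0],
    [0,0,3.5,11.4,0,0,0],
    [0,0,4,11.4,0,0,0],
    [0,0,4,11.4,0,0,0],
  ],
)

```text
time_s: 8.58
tool_pos: [0.4797, 0.186, 0.0779]
tool_rot: [-179.6, -0.8, -1.5]
force: [2.1, 3.5, 1.0]
grip_width: 0.0001
```

Request:
jog_arm(
  moves=[
    [0,0,0.3,0,0,0,0],
    [0,0,0.7,0,0,0,0],
    [0,0,1.1,0,0,0,0],
    [0,0,1.5,0,0,0,0],
    [0,0,1.9,0,0,0,0],
    [0,0,2.3,0,0,0,0],
    [0,0,2.7,0,0,0,0],
    [0,0,3,0,0,0,0],
  ],
)

```text
time_s: 9.25
tool_pos: [0.4791, 0.1585, 0.0792]
tool_rot: [-179.4, -0.9, -1.4]
force: [-1.1, 7.1, 0.9]
grip_width: 0.0006
```

Request:
jog_arm(
  moves=[
    [0,0,0.4,0,0,0,0],
    [0,0,0.8,0,0,0,0],
    [0,0,1.2,0,0,0,0],
    [0,0,1.5,0,0,0,0],
    [0,0,1.7,0,0,0,0],
  ],
)

```text
time_s: 9.67
tool_pos: [0.4785, 0.1437, 0.0801]
tool_rot: [-179.2, -0.9, -1.4]
force: [-0.9, 6.9, -0.8]
grip_width: 0.0004
```

Request:
jog_arm(
  moves=[
    [0,0,0.1,0,0,0,0],
    [0,0,0.2,0,0,0,0],
    [0,0,0.3,0,0,0,0],
    [0,0,0.3,0,0,0,0],
  ],
)

```text
time_s: 10.0
tool_pos: [0.4784, 0.1424, 0.0809]
tool_rot: [-179.0, -1.0, -1.3]
force: [-0.8, 5.1, 1.2]
grip_width: 0.0003
```

Request:
jog_arm(
  moves=[
    [0,0,0.3,0.1,0,0,0],
    [0,0,0.5,0.1,0,0,0],
    [0,0,0.7,0.1,0,0,0],
    [0,0,0.7,0.1,0,0,0],
  ],
)

```text
time_s: 10.33
tool_pos: [0.4783, 0.1392, 0.081]
tool_rot: [-178.7, -1.0, -1.2]
force: [-1.7, 9.9, 0.8]
grip_width: 0.0004
```

Request:
jog_arm(
  moves=[
    [0,0,0.2,0,0,0,0],
    [0,0,0.4,0,0,0,0],
    [0,0,0.6,0,0,0,0],
    [0,0,0.6,0,0,0,0],
  ],
)

```text
time_s: 10.67
tool_pos: [0.4783, 0.1392, 0.0817]
tool_rot: [-178.2, -1.1, -1.1]
force: [0.4, 14.7, -5.3]
grip_width: 0.0005
```

It has stopped at y of 0.139 m with the force up to 15 N, so the tray looks home. I'll press once more a little and look.

Request:
jog_arm(
  moves=[
    [0,0,0.4,0,0,0,0],
    [0,0,0.8,0,0,0,0],
    [0,0,0.8,0,0,0,0],
  ],
)

```text
time_s: 10.92
tool_pos: [0.4782, 0.1394, 0.0821]
tool_rot: [-177.6, -1.3, -0.9]
force: [2.0, 20.0, -9.1]
grip_width: 0.0005
```

Request:
jog_arm(
  moves=[
    [0,0,-1,0,0,0,0],
    [0,0,-3,0,0,0,0],
    [0,0,-5,-2,0,0,0],
    [0,0,-6,-6,0,0,0],
    [4,0,-6,-10,0,0,0],
    [4,0,-6,-11,0,0,0],
  ],
)

```text
time_s: 11.42
tool_pos: [0.4798, 0.1958, 0.2014]
tool_rot: [-177.4, -1.8, -0.9]
force: [2.1, -0.7, 0.5]
grip_width: 0.0075
```

Run:
```python
from h import *
tr=np.load('tr.npy')
o=get_obs();print(o['time_s'],o['tool_pos'],o['tool_rot'],o['force'],o['grip_width'])
delta([*t2w([.0925,-.0195],tr)[0],.19],tr)
for n in('top','side'):
    a=viewer.read_camera(n)[:,:,::-1];cv2.imwrite(f'pics/{n}6.png',a)
    a=a[170:310,190:380] if n=='top' else a[90:290,170:400]
    s=4 if n=='top' else 3
    cv2.imwrite(f'pics/{n}6z.png',cv2.resize(a,None,fx=s,fy=s,interpolation=cv2.INTER_CUBIC))
```

```text
11.4167 [0.47975463 0.19576162 0.20139172] [-177.38431148   -1.82212086   -0.85591201] [ 2.14141932 -0.68970593  0.46428308] 0.007478572654739511
row [13.65 20.71  0.63] [-0.046 -0.032  0.013]
```

View pics/side6z.png

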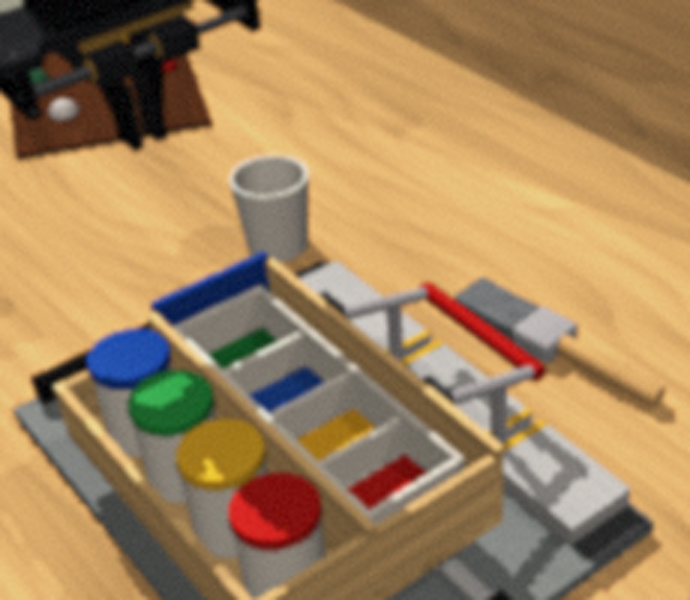

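View pics/top6z.png

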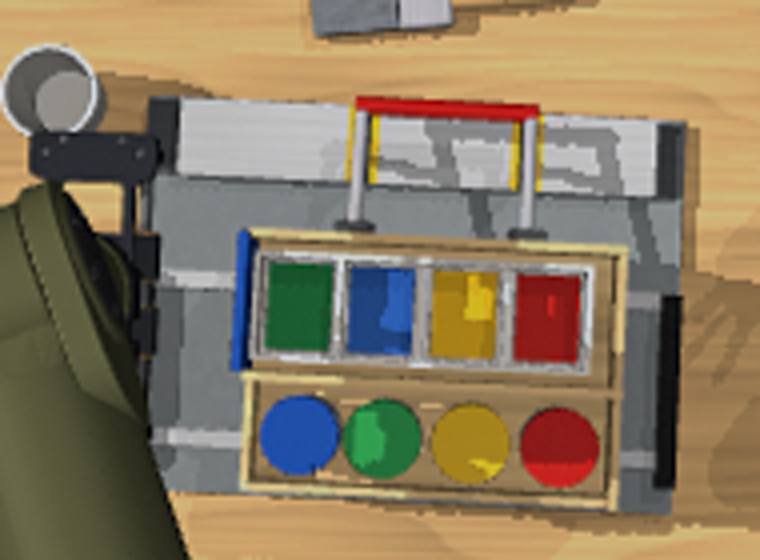

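The tray is home, with its blue front flush at (243,300), and the lever is still down. Now back to the bar.

Request:
jog_arm(
  moves=[
    [5,13.6,20.7,0.6,-0.046,-0.032,0.013],
    [5,13.6,20.7,0.6,-0.046,-0.032,0.013],
    [5,13.6,20.7,0.6,-0.046,-0.032,0.013],
    [5,13.6,20.7,0.6,-0.046,-0.032,0.013],
    [5,13.6,20.7,0.6,-0.046,-0.032,0.013],
    [5,13.6,20.7,0.6,-0.046,-0.032,0.013],
    [5,13.6,20.7,0.6,-0.046,-0.032,0.013],
    [5,13.6,20.7,0.6,-0.046,-0.032,0.013],
    [5,13.6,20.7,0.6,-0.046,-0.032,0.013],
  ],
)

```text
time_s: 12.27
tool_pos: [0.6108, -0.0142, 0.1855]
tool_rot: [179.9, 0.4, -1.7]
force: [0.4, -0.2, -0.2]
grip_width: 0.0499
```

Run:
```python
from h import *
tr=np.load('tr.npy')
o=get_obs();print(o['time_s'],o['tool_pos'],o['tool_rot'],o['force'],o['grip_width'])
delta([*t2w([.0925,-.0195],tr)[0],.058],tr)
```

```text
12.2667 [ 0.61082766 -0.01420041  0.18547241] [179.90378083   0.35339861  -1.69171735] [ 0.40679354 -0.23802456 -0.16487302] 0.04994712427788991
row [ 0.35 -0.16 12.75] [ 0.002  0.006 -0.002]
```

Request:
jog_arm(
  moves=[
    [5,0.3,-0.2,4,0,0,0],
    [5,0.3,-0.2,8,0,0,0],
    [5,0.3,-0.2,11.5,0,0,0],
    [5,0.3,-0.2,12.7,0,0,0],
    [5,0.3,-0.2,12.7,0,0,0],
    [1,0.3,-0.2,12.7,0,0,0],
    [1,0.3,-0.2,12.7,0,0,0],
    [1,0.3,-0.2,12.7,0,0,0],
    [1,0.3,-0.2,12.7,0,0,0],
    [1,0.3,-0.2,12.7,0,0,0],
    [1,0.3,-0.2,12.7,0,0,0],
    [1,0.3,-0.2,12.7,0,0,0],
  ],
  squeeze=12,
)

```text
time_s: 13.27
tool_pos: [0.6134, -0.0125, 0.0589]
tool_rot: [179.9, 0.3, -1.7]
force: [2.0, 0.5, 0.3]
grip_width: 0.0134
```

Request:
jog_arm(
  moves=[
    [1,0.1,0,-0.4,0,0,0],
    [1,0.2,0,-0.9,0,0,0],
    [1,0.2,0,-1.4,0,0,0],
    [1,0.3,0,-1.9,0,0,0],
    [1,0.3,0,-2.4,0,0,0],
    [1,0.3,0,-2.9,0,0,0],
    [1,0.2,0,-3.4,0,0,0],
    [1,0.2,0,-3.9,0,0,0],
    [1,0.1,0,-4.3,0,0,0],
    [1,0,0,-4.6,0,0,0],
    [1,0,0,-4.7,0,0,0],
    [1,0,0,-4.7,0,0,0],
  ],
)

```text
time_s: 14.27
tool_pos: [0.614, -0.0125, 0.1068]
tool_rot: [179.9, 0.3, -1.7]
force: [0.4, -1.0, -0.0]
grip_width: 0.0135
```

Request:
jog_arm(
  moves=[
    [1,0,0,-0.2,0,0,0],
    [1,0,0,-0.3,0,0,0],
    [1,0,0,-0.3,0,0,0],
  ],
)

```text
time_s: 14.52
tool_pos: [0.6134, -0.0125, 0.1094]
tool_rot: [179.9, 0.3, -1.7]
force: [0.1, -0.3, -4.5]
grip_width: 0.0137
```

Request:
jog_arm(
  moves=[
    [1,0,0,-0.3,0,0,0],
    [1,0,0,-0.5,0,0,0],
    [1,0,0,-0.5,0,0,0],
  ],
)

```text
time_s: 14.77
tool_pos: [0.6133, -0.0125, 0.1122]
tool_rot: [179.9, 0.4, -1.7]
force: [5.4, -0.2, -16.4]
grip_width: 0.0136
```

Run:
```python
from h import *
tr=np.load('tr.npy')
o=get_obs();print(o['time_s'],o['tool_pos'],o['force'],o['grip_width'])
a=viewer.read_camera('side')[90:290,170:400,::-1]
cv2.imwrite(f'pics/side7z.png',cv2.resize(a,None,fx=3,fy=3,interpolation=cv2.INTER_CUBIC))
```

```text
14.7667 [ 0.61329192 -0.0125164   0.11219598] [  5.41199625  -0.1906474  -16.43584482] 0.01358067087335425
```

View pics/side7z.png

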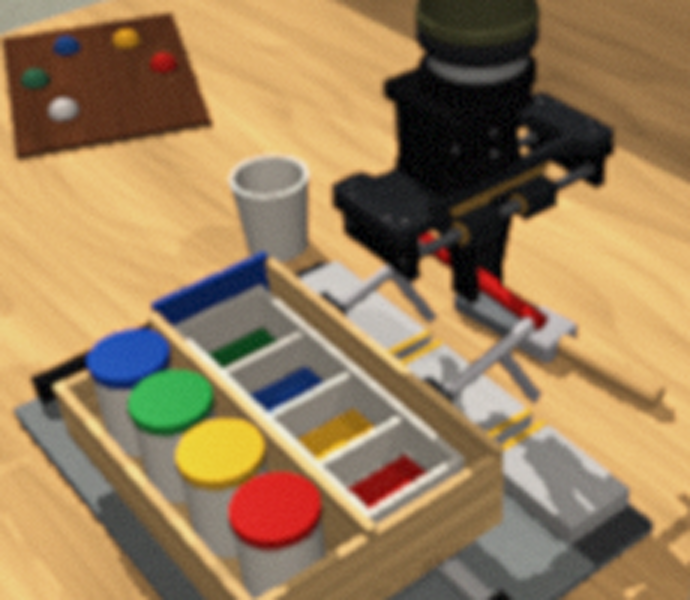

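The bar end at about (543,317) gives z of about 0.124. With 16 N against the upper stop, the lever is right up, so I'll open in place and withdraw upward.

Request:
jog_arm(
  moves=[
    [5,0,0,0,0,0,0],
    [5,0,0,0,0,0,0],
    [5,0,0,0,0,0,0],
    [5,0,0,0,0,0,0],
    [5,0,0,-3,0,0,0],
    [5,0,0,-7,0,0,0],
    [5,0,0,-11,0,0,0],
    [5,-8,-4,-15,0,0,0],
    [5,-12,-12,-17,0,0,0],
    [5,-12,-24,-17,0,0,0],
    [5,-12,-24,-17,0,0,0],
    [5,-12,-24,-17,0,0,0],
  ],
)

```text
time_s: 15.82
tool_pos: [0.5219, 0.1573, 0.2726]
tool_rot: [180.0, 0.2, -1.7]
force: [0.4, 0.2, -0.1]
grip_width: 0.0496
```

Run:
```python
from h import *
tr=np.load('tr.npy')
o=get_obs();print(o['time_s'],o['tool_pos'],o['force'],o['grip_width'])
for n in('top','side'):
    a=viewer.read_camera(n)[:,:,::-1]
    a=a[170:310,190:380] if n=='top' else a[90:290,170:400]
    s=4 if n=='top' else 3
    cv2.imwrite(f'pics/{n}8z.png',cv2.resize(a,None,fx=s,fy=s,interpolation=cv2.INTER_CUBIC))
for y in(-.085,.045):
  w=t2w([.093,y],tr)[0];print([(proj([*w,z],'side')[0]-[170,90])*3 for z in(.124,.120,.116)])
```

```text
15.8167 [0.52194647 0.15734195 0.27263655] [ 0.39844184  0.17657172 -0.07950951] 0.04961200014579273
[array([538.79403572, 317.89880795]), array([538.62481981, 322.40703309]), array([538.45663915, 326.887677  ])]
[array([419.27244696, 235.03648326]), array([419.45336848, 239.39872095]), array([419.63327589, 243.73650713])]
```

View pics/side8z.png

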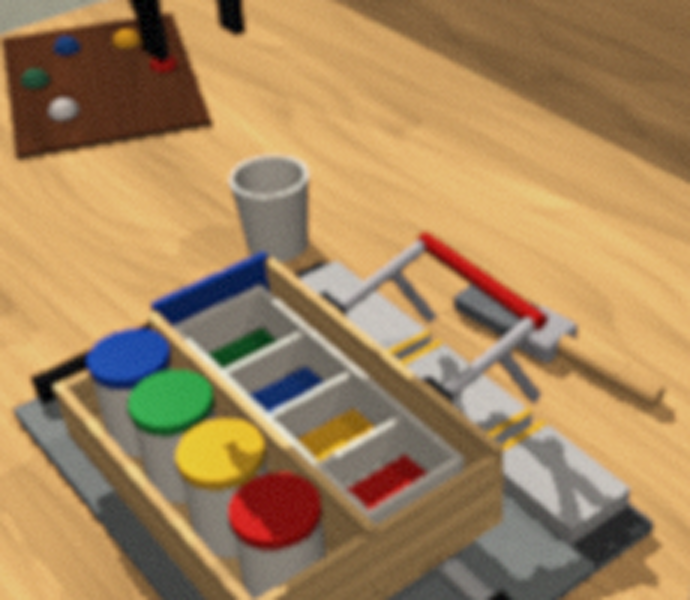

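View pics/top8z.png

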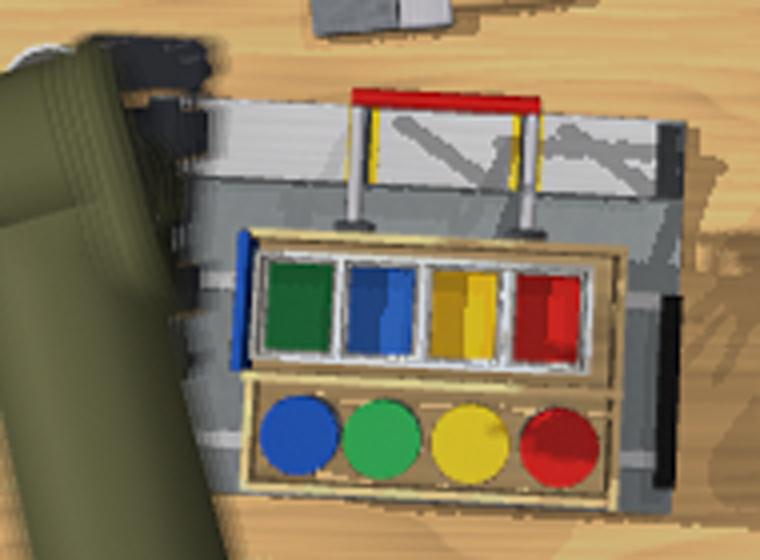

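The lever looks up, the tray is home and the caddy is still at the notches. One check before handing in: did the bar sink when I released it from the stop?

Run:
```python
import cv2,numpy as np
for f in('side7z','side8z'):
    a=cv2.imread(f'pics/{f}.png').astype(int)[240:340,485:560];m=(a[:,:,2]>130)&(a[:,:,1]<60)&(a[:,:,0]<70)
    v,u=np.nonzero(m);c=[round(v[u==k].mean(),1) if (u==k).any() else None for k in(10,20,30,40,50)];print(f,len(u),u.max(),c)
```

```text
side7z 739 55 [np.float64(47.0), np.float64(56.5), np.float64(61.0), np.float64(69.0), np.float64(75.0)]
side8z 732 58 [np.float64(49.0), np.float64(56.5), np.float64(63.0), np.float64(69.0), np.float64(75.5)]
```

The bar has not sunk since it was at its upper stop: the difference is under 1 zoomed pixel, about 1 mm. I'm handing in.

```bash
python3 -c "
from cell import env,get_obs
print(get_obs()['force'],get_obs()['joint_velocities'].round(3)); print(env.sign_off())"
```

```text
[-0.60644825  0.51105995 -0.59476707] [ 3.015  0.562  5.457  1.122  4.057 -0.307  3.666]
the job is handed in; nothing more can be done
None
```

The job is done and handed in after about 16 s of robot time; sign-off gave no verdict.

- **Roll and lock:** I pinched the red bar, rolled the caddy about 50 mm so the feet met the notches, and pressed the lever down. The bar reached about 77 mm height and went no further at 15 N.
- **Tray:** I pushed it by its blue front until it stopped. The push was about 7 N while it slid and 20 N at the stop.
- **Lever up:** I lifted it to its upper stop, where the pull read 16 N, then let go.

**Last checks:**
- **Lever:** the bar is at about 123 mm, and after I let go it had not sunk by more than about 1 mm.
- **Caddy and tray:** the tray front is flush with the caddy, and the caddy still stands at the notches.
- **Bystanders:** the cup and brush show in the last close-ups, with no sign of having moved. The brush jar and amber jar are outside those views, so I did not check them again, but the arm did not go near them.
- **Robot:** it was clear of everything, with under 1 N on the tool. The arm was still drifting slowly as it settled, a few degrees per second.

**Disagreement:** my camera-based track frame put the notch shift at about -20 mm, just past the stated 18 mm limit. It also put the caddy's start at +30 mm instead of at least +35 mm. That means the frame is probably a few millimetres off along the track. I aligned the feet to the notches relative to each other, so this did not matter.

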